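# Clip the loose gas traps onto the rail in size order

### The arm

A 7-joint arm with a two-finger parallel gripper is mounted at the origin on the work surface. World frame = base frame: x ahead of the robot, y to its left, z up, the work surface at z = 0. Lengths are in m, angles in rad, forces in N, time in s.
With the tool pointing down it reaches from about 0.4 to 0.875 m from the base axis. Payload 4.4 kg.
Tool frame: the origin (TCP) lies midway between the tips of the shut fingers; the grasp point (between the pads) lies grip_depth behind it (grip_depth is the distance from the TCP to the grasp point, in m); y points along the fingers, z is the direction in which the jaws open and shut, and the axes are right-handed (so a half turn about y gives the same grasp; the last joint's range is limited). The gripper opens to 85 mm and grips with 20 to 120 N. Pads are 22 mm wide; open, the fingers measure 114 mm over their backs; the gripper's body (76 mm by 85 mm) begins 54 mm behind the grasp point. The pads swing forward as they close: fully open they stand 13 mm farther back than shut.
Start: joints at [1.216, 0.628, 0.038, 1.517, -0.027, 0.996, -0.02], TCP at [0.185, -0.623, 0.231] pointing down, gripper open.
Joint ranges: [-3.06, 3.06], [-0.37, 2.12], [-1.25, 1.32], [0.18, 2.47], [-1.1, 4.24], [0.23, 1.98], [-2.94, 2.94]. Speed limits (rad/s): [2.57, 2.57, 3.14, 3.14, 3.14, 3.14, 3.14].

### API

Orientations are given as a unit quaternion [x, y, z, w].
In Python, from cell import * gives the robot as it stands.
- The arm moves only by the tool carry_out, never from a script. Its argument "deltas" is a list of rows, each an object of numbers: "dx", "dy", "dz": the shift along the tool's x, y, z in m; "ax", "ay", "az": the turn, a rotation vector about the tool's x, y, z in degrees. In form: [{"dx": .., "dy": .., "dz": .., "ax": .., "ay": .., "az": ..}, ...]. A call has 1 to 12 rows; each row is the pose to reach, as a shift and turn from the pose commanded when the call began, along the tool's axes at that moment; what a row does not reach only later rows make up. A row lasts 1/8 s, in which the tool goes at most 62.5 mm and 10.7 degrees, less where a joint would pass 70% of its speed; a pose out of reach is approached as far as the arm can. A call with a gripper value outside its range is refused whole. "hand" is the finger opening in m, from 0 to 0.0854, set as the call begins (left out, the last holds). The fingers move at their own pace and stop on an object; "squeeze" is the grip in N (left out, the last holds). Time passes only in rows, so rows that repeat a pose let the fingers close. It gives the time, the measured TCP pose, the force and the opening at its end, in the units of the state.
- observe(): the state, without advancing time (a new reading comes with each control period).
- read_camera(name): name is "side" or "top"; returns (picture, depth): 480x640x3 uint8, blue, green, red; 480x640 float32, m along the optical axis (not along the pixel's ray), 0 where there is no reading.
- camera_model(name): a dict with "fx", "fy", "cx", "cy" (pixels), "dist" ([k1, k2, p1, p2, k3] as OpenCV has them; the pictures are not rectified), "R" (3x3) and "t" (3): a world point X has camera coordinates R X + t. Camera axes: x right, y down, z forward; pixel columns grow to the right and rows downward; lengths in m; the calibration is good to about 2 mm. A picture is of the moment at which its call begins. camera_model takes no time and is no camera call.
- sign_off(): hands the job in, once; it reports no verdict.
The state is a dict: "t": time; "joint_pos": joint angles; "qd": joint speeds; "joint_torque": joint torques, N m; "position": TCP position; "tcp_rot": TCP orientation; "force": force on the tool from outside, world axes, zero at the start; "wrist_torque": the same for the moment, N m; "grip_width": finger opening in m.
Only numpy, scipy, OpenCV 4.12 (cv2) and the standard library are available. Lean on these libraries where they do the work, as an engineer would, in place of code of your own. Each camera call takes 0.05 s, during which the arm holds its last target.

### The job

Beside the gas chromatographs, a rail with three clip places already carries the thinnest gas trap at one of its ends. Clip the two loose steel traps (the ones with a thin tube sticking out of each end) into the two empty places so that the traps get steadily fatter along the rail, the middle-sized in the middle and the fattest at the other end, each laid centrally across the rail like the one already there and pressed straight down until both its tubes have snapped fully home in the clips, then let go.

Things in the scene. Friction and masses are not known exactly. Their poses are not given: they have to be found in the camera images.
- medium: Middle-sized loose steel gas trap: round body 30 mm in diameter, 70 mm long, at each end a 10 mm six-sided aluminium collar (32 mm across flats, stops rolling), beyond each collar a steel tube 14 mm in diameter; 164 mm over all, 160 g give or take 30 %. Origin: centre of its underside as it lies at the start; x along the trap.
- large: Fattest loose steel gas trap: round body 42 mm in diameter, 70 mm long, at each end a 10 mm six-sided aluminium collar (44 mm across flats, stops rolling), beyond each collar a steel tube 14 mm in diameter; 164 mm over all, 240 g give or take 30 %. Origin: centre of its underside as it lies at the start; x along the trap.
- medium_mid (a point): The middle of the middle-sized trap: on its axis, halfway along; 16 mm above the bench as it lies. x runs along the axis; either way round is the same trap.
- large_mid (a point): The middle of the fattest trap: on its axis, halfway along; 22 mm above the bench as it lies. x runs along the axis; either way round is the same trap.
- rail: Clip rail fixed to the bench: two tracks 12 mm high, 128 mm apart, open between; y along the rail, origin on the bench at its centre. Three places 90 mm apart in y; the 20 mm trap is fixed in one end place. A place is two spring clips, one on each track (x = -64 and +64 mm, 12 mm wide), which take a trap's two tubes; its body hangs between.
- middle_seat (a point): Empty middle place: where the middle of a seated trap lies, 45 mm above the bench. x: a trap's direction, y along the rail, z up. Clips: two sprung steel leaves, mouth 28 mm wide at 67 mm above the bench, narrowing to a 10 mm throat at 51 mm; pressed straight down with some 8 to 20 N in all, the tubes snap through onto fixed seats 38 mm above the bench.
- far_seat (a point): The same point of the empty end place, 90 mm from the middle place on the side away from the 20 mm trap (either side of the rail's centre). Same clips, axes and height (45 mm above the bench) as the middle place.
Mind the look-alikes: they are no part of the job. Leave any blue or brown look-alike of the large alone.

How it is judged:
By the outcome, as a careful person would: the job done as asked, in the order asked, and still so for the second after the job is handed in, with the robot touching nothing.
It also fails if it takes over 64 s, if anything falls off the work surface, if the arm or the gripper's body presses on something with over 40 N, if the wrist force passes 120 N, or if a joint passes its speed limit or range.

## Working session

There is one attempt and no reset: what is moved stays moved. The work goes in short steps, Python scripts to look and compute and a tool call to move; the robot and the scene stay as the last step left them, time stands still between calls to the robot, and variables do not carry over. Pictures are saved under pics/ and viewed, and the job is handed in when it is done.

Besides the shell and the picture viewer there is one more tool, called after "Emit:" as name([rows], argument=value, ...), one row to a line, values as JSON. carry_out: Moves the arm, as the interface text tells. Its arguments: {"type":"object","properties":{"deltas":{"type":"array","items":{"type":"object","properties":{"dx":{"type":"number"},"dy":{"type":"number"},"dz":{"type":"number"},"ax":{"type":"number"},"ay":{"type":"number"},"az":{"type":"number"}}}},"hand":{"type":"number"},"squeeze":{"type":"number"}},"required":["deltas"]}

```bash
ls; mkdir -p pics
python3 - <<'E'
from cell import *
import cv2,numpy as np
s=observe();print(s)
for n in("side","top"):
    p,d=read_camera(n);cv2.imwrite(f"pics/{n}0.png",p);np.save(f"{n}0_d.npy",d)
    m=camera_model(n);print(n,m)
E
```

```text
pics
{'t': 0.0, 'joint_pos': array([ 1.2162248 ,  0.62931948,  0.03844754,  1.5183615 , -0.02698421,
        0.99625967, -0.02000306]), 'qd': array([-0.00089212, -0.0006607 , -0.00149957,  0.00187466, -0.00014993,
        0.0001834 ,  0.0010168 ]), 'joint_torque': array([-4.18785803e-04, -5.63397503e+01,  1.22619420e+00, -1.93448460e+01,
        1.10055532e-02,  1.04837763e-02, -1.23198923e-06]), 'position': array([ 0.18495201, -0.62250004,  0.23040852]), 'tcp_rot': array([-0.10184883,  0.7003867 , -0.69911052,  0.10163546]), 'force': array([-0.38977565, -0.64898134,  0.44141136]), 'wrist_torque': array([0.0017685 , 0.05178282, 0.02729551]), 'grip_width': 0.08551386643861071}
side {'fx': 458.2285716518521, 'fy': 458.2285716518521, 'cx': 322.92280282157276, 'cy': 231.94236967064958, 'dist': array([0.01148493, 0.        , 0.        , 0.        , 0.        ]), 'R': array([[-0.86856879, -0.4955056 ,  0.00790248],
       [-0.39359892,  0.68007264, -0.61853141],
       [ 0.30111151, -0.54034748, -0.78572034]]), 't': array([0.46117987, 0.21432692, 1.17187939])}
top {'fx': 496.44989920057054, 'fy': 496.44989920057054, 'cx': 323.21615548691875, 'cy': 240.49112116153415, 'dist': array([-0.06354732,  0.        ,  0.        ,  0.        ,  0.        ]), 'R': array([[-1.82276622e-04, -9.99851356e-01,  1.72404356e-02],
       [-9.81047862e-01, -3.16180576e-03, -1.93739760e-01],
       [ 1.93765473e-01, -1.69490067e-02, -9.80901459e-01]]), 't': array([0.02476741, 0.49488554, 1.14081983])}
```

View pics/top0.png

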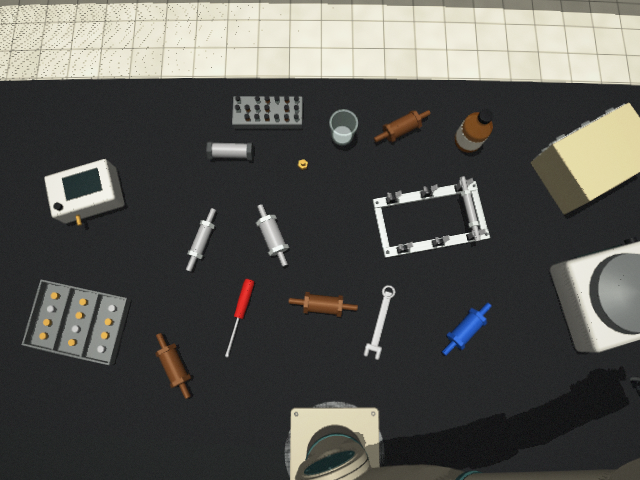

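View pics/side0.png

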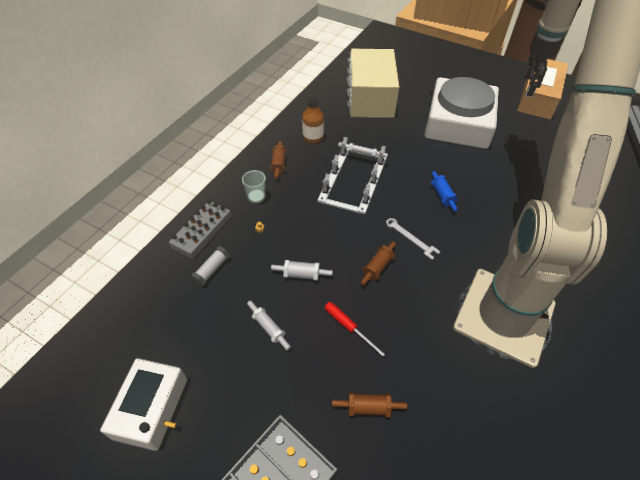

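Top view: candidates are the steel thin trap (201,239), the steel fat trap (272,235), a tubeless grey cylinder (230,150), brown ones (323,304), (173,366), (402,126), a blue one (468,329), and the fixed 20 mm trap (470,208) on the rail. By description I choose the two steel ones with tubes: medium = (201,239), large = (272,235). Next come close crops and measurement.

```bash
cat > h.py <<'E'
import numpy as np,cv2
from cell import *
def ray(n,uv):
    m=camera_model(n);K=np.array([[m['fx'],0,m['cx']],[0,m['fy'],m['cy']],[0,0,1]])
    u=cv2.undistortPoints(np.array(uv,float).reshape(-1,1,2),K,m['dist']).reshape(-1,2)
    d=np.c_[u,np.ones(len(u))]@m['R'];C=-m['R'].T@m['t'];return C,d
def onz(n,uv,z):
    C,d=ray(n,uv);return C+d*((z-C[2])/d[:,2])[:,None]
def proj(n,X):
    m=camera_model(n);K=np.array([[m['fx'],0,m['cx']],[0,m['fy'],m['cy']],[0,0,1]])
    return cv2.projectPoints(np.array(X,float).reshape(-1,1,3),cv2.Rodrigues(m['R'])[0],m['t'],K,m['dist'])[0].reshape(-1,2)
E
python3 - <<'E'
from h import *
C={}
for n,cs in(("top",((201,239,.016),(272,235,.022))),("side",((268,325,.016),(301,270,.022)))):
    p=cv2.imread(f"pics/{n}0.png");d=np.load(f"{n}0_d.npy")
    g=p.min(2)
    for (u,v,z),nm in zip(cs,("medium","large")):
        x0,y0=u-50,v-45
        m=(g[y0:y0+90,x0:x0+100]>60).astype(np.uint8)
        k,l,st,ce=cv2.connectedComponentsWithStats(m)
        i=1+np.argmax(st[1:,4]);pts=np.argwhere(l==i)[:,::-1]+[x0,y0]
        pts=pts.astype(np.float32)
        r=cv2.minAreaRect(pts)
        # axis line: PCA
        c=pts.mean(0);w,V=np.linalg.eigh(np.cov((pts-c).T));a=V[:,1];s=(pts-c)@a
        e=[]
        for sg in(1,-1):
            q=pts[(sg*s)>(sg*s).max()-4];e.append(c+a*(s.max() if sg>0 else s.min())+ (q.mean(0)-c-a*((q.mean(0)-c)@a)))
        W=onz(n,e,z)
        dd=d[int(c[1]),int(c[0])]
        print(n,nm,len(pts),c,r,"ends",np.round(e,1).tolist(),np.round(W,4).tolist(),"len",np.linalg.norm(W[0]-W[1]),"mid",W.mean(0).round(4),"ang",np.degrees(np.arctan2(*(W[0]-W[1])[[1,0]])),onz(n,[r[0]],z).round(4))
p=cv2.imread("pics/top0.png")
a=cv2.resize(p[190:290,170:310],None,fx=4,fy=4,interpolation=2);b=cv2.resize(p[165:265,365:500],None,fx=5.5,fy=5.5,interpolation=2)
cv2.imwrite("pics/ca.png",a);cv2.imwrite("pics/cb.png",b)
p=cv2.imread("pics/side0.png");cv2.imwrite("pics/cc.png",cv2.resize(p[130:220,310:400],None,fx=6.5,fy=6.5,interpolation=2))
E
```

```text
top medium 679 [200.34315 239.41237] ((200.50962829589844, 239.20704650878906), (15.402506828308105, 67.22673034667969), 22.10944938659668) ends [[187.7, 270.3], [213.3, 208.1]] [[0.4262, 0.3546, 0.016], [0.5826, 0.299, 0.016]] len 0.16596357281183124 mid [0.5044 0.3268 0.016 ] ang 160.4284136888174 [[0.5035 0.327  0.016 ]]
top large 903 [271.7154  234.66556] ((271.6033935546875, 234.738525390625), (66.4310302734375, 22.17426109313965), 66.57130432128906) ends [[284.8, 265.2], [258.9, 204.0]] [[0.4386, 0.1181, 0.022], [0.5918, 0.1847, 0.022]] len 0.16699837043585913 mid [0.5152 0.1514 0.022 ] ang -156.48342260818967 [[0.514  0.1516 0.022 ]]
side medium 704 [268.32385 324.7784 ] ((267.9999694824219, 325.0), (62.665069580078125, 16.47008514404297), 48.99091720581055) ends [[288.7, 348.6], [247.9, 300.9]] [[0.4233, 0.354, 0.016], [0.583, 0.2967, 0.016]] len 0.16969402334742578 mid [0.5032 0.3253 0.016 ] ang 160.25136690181859 [[0.5007 0.3273 0.016 ]]
side large 773 [301.04916 269.46573] ((301.09295654296875, 269.5087585449219), (62.38270568847656, 18.294776916503906), 5.355824947357178) ends [[270.1, 266.4], [332.1, 272.7]] [[0.5906, 0.1829, 0.022], [0.4361, 0.1172, 0.022]] len 0.1679553640048599 mid [0.5133 0.1501 0.022 ] ang 23.027705914645924 [[0.513  0.1498 0.022 ]]
```

View pics/ca.png

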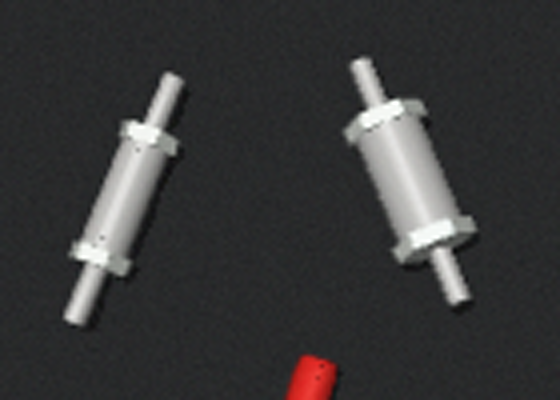

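View pics/cb.png

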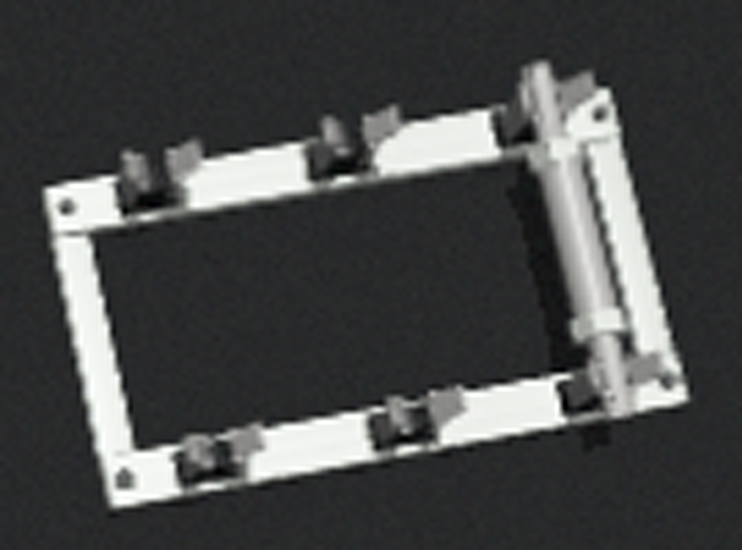

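View pics/cc.png

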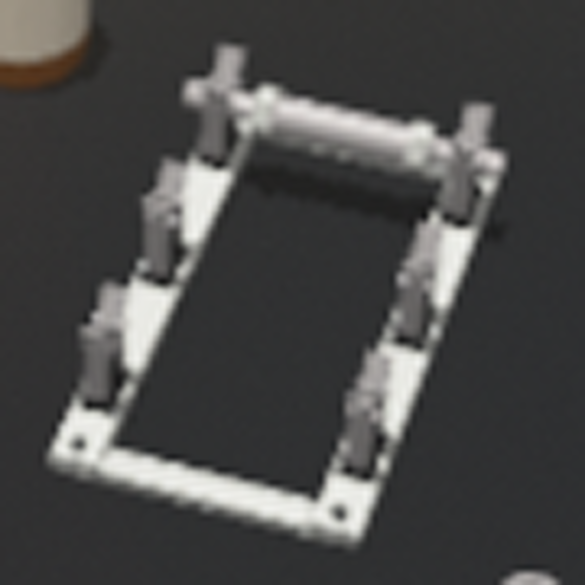

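Run:
```python
from h import *
import cell
print([a for a in dir(cell) if not a.startswith('_')]); print(getattr(cell,'grip_depth',None))
from scipy.spatial.transform import Rotation as R
print(R.from_quat(observe()['tcp_rot']).as_matrix().round(3))
t=np.array([(45,187),(607,88),(688,400),(112,507)])/5.5+[365,165]-.4
s=np.array([(52,460),(340-82+100,545),(505,150),(205,85)])/6.5+[310,130]-.4
W=onz("top",t,.012);print(W.round(4).tolist(),W.mean(0).round(4))
for i in range(4):
    v=W[(i+1)%4]-W[i];print(np.linalg.norm(v).round(4),np.degrees(np.arctan2(v[1],v[0])).round(2))
# side: near two corners
print("side corners", onz("side",s[:2],.012).round(4).tolist())
# fixed trap ends z=.045
e=np.array([(538,66),(614,410)])/5.5+[365,165]-.4
E=onz("top",e,.045);v=E[0]-E[1];print("fix",E.round(4).tolist(),np.linalg.norm(v),np.degrees(np.arctan2(v[1],v[0])),E.mean(0))
e=np.array([(188,90),(503,162)])/6.5+[310,130]-.4
E=onz("side",e,.045);v=E[0]-E[1];print("fix side",E.round(4).tolist(),np.linalg.norm(v),np.degrees(np.arctan2(v[1],v[0])),E.mean(0))
```

```text
['MotionError', 'camera_model', 'grip_depth', 'observe', 'read_camera', 'sign_off']
0.0187
[[-0.959 -0.     0.285]
 [-0.285  0.002 -0.959]
 [-0.    -1.    -0.002]]
[[0.6099, -0.1, 0.012], [0.6597, -0.364, 0.012], [0.5114, -0.3923, 0.012], [0.4616, -0.1271, 0.012]] [ 0.5607 -0.2458  0.012 ]
0.2686 -79.33
0.1509 -169.19
0.2698 100.64
0.1508 10.37
side corners [[0.6044, -0.0959, 0.012], [0.4568, -0.1209, 0.012]]
fix [[0.6589, -0.3216, 0.045], [0.5, -0.3466, 0.045]] 0.16086124064249302 8.938664198094497 [ 0.5794643  -0.33407747  0.045     ]
fix side [[0.6563, -0.3226, 0.045], [0.4957, -0.3541, 0.045]] 0.16361170525595703 11.103205328286593 [ 0.57601934 -0.33831867  0.045     ]
```

Run:
```python
from h import *
for n,(x0,x1,y0,y1) in(("top",(365,500,165,265)),("side",(310,400,130,220))):
    p=cv2.imread(f"pics/{n}0.png");g=p.min(2)
    for th in (110,150,190):
        m=np.zeros_like(g);m[y0:y1,x0:x1]=g[y0:y1,x0:x1]>th
        pts=np.argwhere(m)[:,::-1]
        W=onz(n,pts,.012)
        a=np.radians(10.4);R2=np.array([[np.cos(a),np.sin(a)],[-np.sin(a),np.cos(a)]])
        q=W[:,:2]@R2.T
        # far side y<: use the points in the frame; edges via robust percentile per strip; fit lines
        xs=q[:,0];ys=q[:,1]
        out=[]
        def edge(sel,key,other,sgn):
            b=np.round(other[sel]/.004).astype(int);k=key[sel];e=[]
            for i in np.unique(b):
                kk=k[b==i]; e.append((i*.004,(sgn*kk).max()*sgn))
            e=np.array(e);med=np.median(e[:,1]);e=e[abs(e[:,1]-med)<.004]
            c=np.polyfit(e[:,0],e[:,1],1);return med.round(4),np.degrees(np.arctan(c[0])).round(2),len(e)
        cx,cy=np.median(xs),np.median(ys)
        A=np.ones(len(xs),bool)
        # long edges: where y away from ends
        print(n,th,"x-",edge(A,xs,ys,-1),"x+",edge(A,xs,ys,1),"y+",edge(A,ys,xs,1),"y-",edge(A,ys,xs,-1))
```

```text
top 110 x- (np.float64(0.4319), np.float64(-0.09), 68) x+ (np.float64(0.582), np.float64(-0.32), 38) y+ (np.float64(-0.2075), np.float64(0.17), 38) y- (np.float64(-0.4762), np.float64(0.07), 39)
top 150 x- (np.float64(0.4326), np.float64(-0.13), 59) x+ (np.float64(0.5806), np.float64(-0.29), 40) y+ (np.float64(-0.208), np.float64(0.09), 38) y- (np.float64(-0.476), np.float64(0.13), 38)
top 190 x- (np.float64(0.4331), np.float64(-0.15), 54) x+ (np.float64(0.5802), np.float64(-0.07), 39) y+ (np.float64(-0.2096), np.float64(-0.27), 38) y- (np.float64(-0.4753), np.float64(0.42), 37)
side 110 x- (np.float64(0.43), np.float64(-0.32), 55) x+ (np.float64(0.5807), np.float64(-0.26), 20) y+ (np.float64(-0.2042), np.float64(0.62), 42) y- (np.float64(-0.486), np.float64(-0.95), 24)
side 150 x- (np.float64(0.4309), np.float64(-0.45), 47) x+ (np.float64(0.5791), np.float64(-0.25), 18) y+ (np.float64(-0.2058), np.float64(0.05), 41) y- (np.float64(-0.4827), np.float64(-0.08), 25)
side 190 x- (np.float64(0.4323), np.float64(-0.25), 39) x+ (np.float64(0.5716), np.float64(0.5), 18) y+ (np.float64(-0.2082), np.float64(0.1), 36) y- (np.float64(-0.4775), np.float64(-0.1), 25)
```

```bash
cat >> h.py <<'E'
from scipy.spatial.transform import Rotation as Ro
def delta(x,y,z,yaw,ref=None):
    """world target, tool-x world yaw deg, from current measured pose; straight-down target"""
    s=observe() if ref is None else ref
    p=s['position'];A=Ro.from_quat(s['tcp_rot']);a=np.radians(yaw)
    T=np.array([[np.cos(a),0,-np.sin(a)],[np.sin(a),0,np.cos(a)],[0,-1,0]])
    sh=A.inv().apply(np.array([x,y,z])-p);rv=(A.inv()*Ro.from_matrix(T)).as_rotvec(degrees=True)
    print("d",sh.round(4),"a",rv.round(2))
E
python3 - <<'E'
from h import *
for n in("top","side"):
    d=np.load(f"{n}0_d.npy");m=camera_model(n)
    v,u=np.where(d>0);C,r=ray(n,np.c_[u,v]);W=C+r*d[v,u][:,None]
    for lo,hi in(((.1,-.7),(.3,-.5)),((.3,-.5),(.55,-.35)),((.35,-.35),(.6,-.05)),((.4,-.05),(.65,.4))):
        k=(W[:,0]>lo[0])&(W[:,0]<hi[0])&(W[:,1]>lo[1])&(W[:,1]<hi[1]);print(n,lo,hi,k.sum(),np.percentile(W[k,2],[50,99,100]).round(3) if k.sum() else "")
delta(.42,-.35,.25,203.3);delta(.5143,.1508,.12,203.3);delta(.5143,.1508,.003,203.3)
E
```

```text
top (0.1, -0.7) (0.3, -0.5) 7257 [0.002 0.268 0.311]
top (0.3, -0.5) (0.55, -0.35) 5620 [0.001 0.046 0.07 ]
top (0.35, -0.35) (0.6, -0.05) 12042 [0.001 0.057 0.072]
top (0.4, -0.05) (0.65, 0.4) 17502 [0.001 0.043 0.05 ]
side (0.1, -0.7) (0.3, -0.5) 5398 [0.102 0.507 0.515]
side (0.3, -0.5) (0.55, -0.35) 2108 [0.001 0.053 0.067]
side (0.35, -0.35) (0.6, -0.05) 6033 [0.001 0.058 0.071]
side (0.4, -0.05) (0.65, 0.4) 13410 [0.001 0.043 0.049]
d [-0.3029 -0.0192 -0.1944] a [ 0.1  -6.75 -0.01]
d [-0.5359  0.1116 -0.6473] a [ 0.1  -6.75 -0.01]
d [-0.5359  0.2286 -0.6471] a [ 0.1  -6.75 -0.01]
```

Emit:
carry_out([
  {"dx": -0.05,"dy": -0.01,"dz": -0.033},
  {"dx": -0.1,"dy": -0.02,"dz": -0.065},
  {"dx": -0.15,"dy": -0.02,"dz": -0.097},
  {"dx": -0.2,"dy": -0.02,"dz": -0.13},
  {"dx": -0.25,"dy": -0.02,"dz": -0.162},
  {"dx": -0.303,"dy": -0.019,"dz": -0.195},
  {"dx": -0.33,"dy": -0.01,"dz": -0.25},
  {"dx": -0.357,"dy": 0,"dz": -0.305},
  {"dx": -0.385,"dy": 0.01,"dz": -0.36,"ay": -2},
  {"dx": -0.413,"dy": 0.02,"dz": -0.415,"ay": -3},
  {"dx": -0.44,"dy": 0.03,"dz": -0.47,"ay": -5},
  {"dx": -0.475,"dy": 0.05,"dz": -0.52,"ay": -6.8},
], hand=0.075, squeeze=60)

```text
invalid input at $.deltas[0]: expected keys dx, dy, dz, ax, ay, az
```

```bash
python3 -c "
from h import *
s=observe();print(s['t'],s['position'],s['force'],s['joint_pos'],s['grip_width'])
delta(.514,.1508,.12,203.3);delta(.514,.1508,.003,203.3)"
```

```text
0.1 [ 0.18497044 -0.62254348  0.2304719 ] [-0.45736131  0.30393826  0.37938378] [ 1.21623547  0.62927     0.03845719  1.51826409 -0.02703595  0.99629526
 -0.01996505] 0.08526397655588999
d [-0.5356  0.1116 -0.6474] a [ 0.1  -6.75 -0.01]
d [-0.5356  0.2286 -0.6472] a [ 0.1  -6.75 -0.01]
```

All keys are required.

Emit:
carry_out([
  {"dx": -0.05,"dy": -0.01,"dz": -0.033,"ax": 0,"ay": 0,"az": 0},
  {"dx": -0.1,"dy": -0.02,"dz": -0.065,"ax": 0,"ay": 0,"az": 0},
  {"dx": -0.15,"dy": -0.02,"dz": -0.097,"ax": 0,"ay": 0,"az": 0},
  {"dx": -0.2,"dy": -0.02,"dz": -0.13,"ax": 0,"ay": 0,"az": 0},
  {"dx": -0.25,"dy": -0.02,"dz": -0.162,"ax": 0,"ay": 0,"az": 0},
  {"dx": -0.303,"dy": -0.019,"dz": -0.195,"ax": 0,"ay": 0,"az": 0},
  {"dx": -0.33,"dy": -0.01,"dz": -0.25,"ax": 0,"ay": 0,"az": 0},
  {"dx": -0.357,"dy": 0,"dz": -0.305,"ax": 0,"ay": 0,"az": 0},
  {"dx": -0.385,"dy": 0.01,"dz": -0.36,"ax": 0,"ay": -2,"az": 0},
  {"dx": -0.413,"dy": 0.02,"dz": -0.415,"ax": 0,"ay": -3,"az": 0},
  {"dx": -0.44,"dy": 0.03,"dz": -0.47,"ax": 0,"ay": -5,"az": 0},
  {"dx": -0.475,"dy": 0.05,"dz": -0.52,"ax": 0,"ay": -6.8,"az": 0},
], hand=0.075, squeeze=60)

```text
t: 1.6
position: [0.4921, 0.011, 0.1819]
tcp_rot: [0.143, -0.692, 0.692, -0.144]
force: [0.4, -0.4, 0.6]
grip_width: 0.0745
```

```bash
python3 -c "
from h import *
s=observe();print(s['t'],s['position'],s['force'],s['joint_pos'],s['grip_width'])
delta(.514,.1508,.12,203.3);delta(.514,.1508,.003,203.3)"
```

```text
1.6 [0.49206832 0.01104438 0.18189924] [ 0.43819028 -0.41752411  0.59683188] [-0.04433084  0.47593478 -0.0498328   2.00273392  0.03732435  0.66270024
 -1.28013657] 0.07454324513461215
d [-0.0756  0.0619 -0.1196] a [-0.03  0.12 -0.06]
d [-0.0755  0.1789 -0.1196] a [-0.03  0.12 -0.06]
```

Emit:
carry_out([
  {"dx": -0.03,"dy": 0.02,"dz": -0.045,"ax": 0,"ay": 0,"az": 0},
  {"dx": -0.06,"dy": 0.05,"dz": -0.09,"ax": 0,"ay": 0,"az": 0},
  {"dx": -0.0755,"dy": 0.08,"dz": -0.12,"ax": 0,"ay": 0,"az": 0},
  {"dx": -0.0755,"dy": 0.1,"dz": -0.12,"ax": 0,"ay": 0,"az": 0},
  {"dx": -0.0755,"dy": 0.1,"dz": -0.12,"ax": 0,"ay": 0,"az": 0},
  {"dx": -0.0755,"dy": 0.1,"dz": -0.12,"ax": 0,"ay": 0,"az": 0},
])

```text
t: 2.35
position: [0.514, 0.1486, 0.0824]
tcp_rot: [0.142, -0.692, 0.693, -0.143]
force: [0.0, 0.3, -0.4]
grip_width: 0.075
```

```bash
python3 - <<'E'
from h import *
s=observe();print(s['t'],s['position'],s['qd'].round(3),s['joint_pos'][6])
for n in("side","top"):
    p,d=read_camera(n);u,v=proj(n,[[.514,.151,.022]])[0].astype(int)
    cv2.imwrite(f"pics/{n}1.png",cv2.resize(p[max(0,v-70):v+70,u-75:u+75],None,fx=3.5,fy=3.5))
delta(.514,.1508,.003,203.3)
E
python3 -c "
import cv2,numpy as np
cv2.imwrite('pics/j1.png',cv2.resize(np.hstack([cv2.imread('pics/side1.png'),cv2.imread('pics/top1.png')]),(800,373)))"
```

```text
2.35 [0.51404443 0.1485612  0.08237625] [ 0.006 -0.016 -0.001 -0.003 -0.001 -0.004 -0.001] -1.5348765564175026
d [-0.0003  0.0799 -0.0022] a [-0.02 -0.03 -0.1 ]
```

View pics/j1.png

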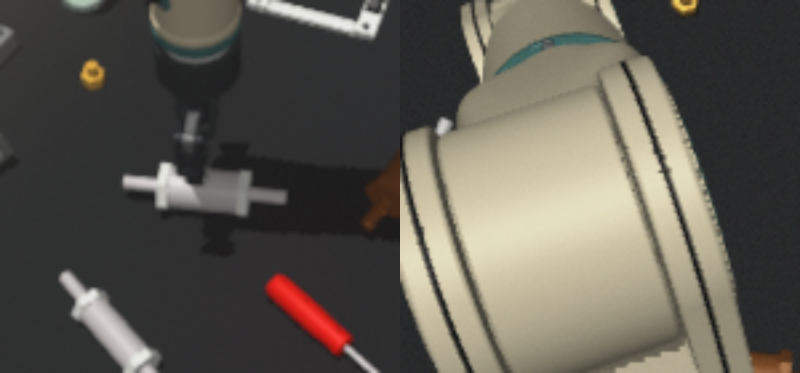

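Side crop: the gripper stands over the large trap's body at (200,185), centred between collars. Descending and closing.

Emit:
carry_out([
  {"dx": 0,"dy": 0.03,"dz": -0.002,"ax": 0,"ay": 0,"az": 0},
  {"dx": 0,"dy": 0.055,"dz": -0.002,"ax": 0,"ay": 0,"az": 0},
  {"dx": 0,"dy": 0.07,"dz": -0.002,"ax": 0,"ay": 0,"az": 0},
  {"dx": 0,"dy": 0.078,"dz": -0.002,"ax": 0,"ay": 0,"az": 0},
  {"dx": 0,"dy": 0.078,"dz": -0.002,"ax": 0,"ay": 0,"az": 0},
  {"dx": 0,"dy": 0.078,"dz": -0.002,"ax": 0,"ay": 0,"az": 0},
])

```text
t: 3.2
position: [0.5134, 0.1512, 0.0046]
tcp_rot: [-0.143, 0.693, -0.692, 0.143]
force: [-0.1, -0.6, -0.1]
grip_width: 0.0746
```

Emit:
carry_out([
  {"dx": 0,"dy": 0,"dz": 0,"ax": 0,"ay": 0,"az": 0},
  {"dx": 0,"dy": 0,"dz": 0,"ax": 0,"ay": 0,"az": 0},
  {"dx": 0,"dy": 0,"dz": 0,"ax": 0,"ay": 0,"az": 0},
  {"dx": 0,"dy": 0,"dz": 0,"ax": 0,"ay": 0,"az": 0},
  {"dx": 0,"dy": 0,"dz": 0,"ax": 0,"ay": 0,"az": 0},
  {"dx": 0,"dy": 0,"dz": 0,"ax": 0,"ay": 0,"az": 0},
], hand=0.03, squeeze=80)

```text
t: 3.95
position: [0.5131, 0.1511, 0.0047]
tcp_rot: [-0.143, 0.692, -0.692, 0.143]
force: [-0.6, -0.5, 6.4]
grip_width: 0.0401
```

```bash
python3 -c "
from h import *
delta(.513,.151,.13,203.3);delta(.53,0,.13,197);delta(.5428,-.1556,.13,190.55)"
```

```text
d [ 1.000e-04 -1.253e-01  1.000e-04] a [-0.01  0.05 -0.05]
d [ 0.0443 -0.1254  0.1455] a [-0.    6.35 -0.05]
d [ 0.0942 -0.1254  0.2934] a [-0.   12.8  -0.05]
```

Emit:
carry_out([
  {"dx": 0,"dy": -0.02,"dz": 0,"ax": 0,"ay": 0,"az": 0},
  {"dx": 0,"dy": -0.06,"dz": 0,"ax": 0,"ay": 0,"az": 0},
  {"dx": 0,"dy": -0.1,"dz": 0,"ax": 0,"ay": 0,"az": 0},
  {"dx": 0.011,"dy": -0.125,"dz": 0.036,"ax": 0,"ay": 2,"az": 0},
  {"dx": 0.028,"dy": -0.125,"dz": 0.09,"ax": 0,"ay": 4,"az": 0},
  {"dx": 0.044,"dy": -0.125,"dz": 0.145,"ax": 0,"ay": 6.4,"az": 0},
  {"dx": 0.061,"dy": -0.125,"dz": 0.195,"ax": 0,"ay": 9,"az": 0},
  {"dx": 0.078,"dy": -0.125,"dz": 0.245,"ax": 0,"ay": 11,"az": 0},
  {"dx": 0.09,"dy": -0.125,"dz": 0.28,"ax": 0,"ay": 12.8,"az": 0},
  {"dx": 0.094,"dy": -0.125,"dz": 0.293,"ax": 0,"ay": 12.8,"az": 0},
  {"dx": 0.094,"dy": -0.125,"dz": 0.293,"ax": 0,"ay": 12.8,"az": 0},
  {"dx": 0.094,"dy": -0.125,"dz": 0.293,"ax": 0,"ay": 12.8,"az": 0},
])

```text
t: 5.45
position: [0.5426, -0.1527, 0.1287]
tcp_rot: [-0.066, 0.705, -0.703, 0.066]
force: [-0.2, 0.1, -1.6]
grip_width: 0.0397
```

Run:
```python
from h import *
s=observe();print(s['t'],s['position'],s['force'],s['grip_width'],s['joint_pos'][6])
delta(.5428,-.1556,.06,190.55)
I=[]
for n in("side","top"):
    p,d=read_camera(n);cv2.imwrite(f"pics/{n}2f.png",p);u,v=proj(n,[[.545,-.157,.09]])[0].astype(int)
    I.append(cv2.resize(p[max(0,v-70):max(0,v-70)+140,u-70:u+70],(400,400),interpolation=2))
cv2.imwrite("pics/j2.png",np.hstack(I))
```

```text
5.45 [ 0.54263459 -0.15270034  0.12871676] [-0.17323757  0.07239743 -1.55008007] 0.039691851569343906 -1.1794840994336953
d [0.0004 0.0687 0.003 ] a [0.1  0.17 0.01]
```

View pics/j2.png

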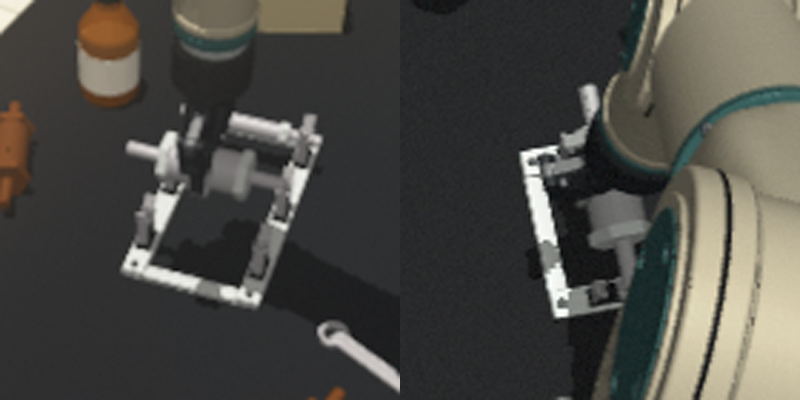

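Emit:
carry_out([
  {"dx": 0,"dy": 0.02,"dz": 0.003,"ax": 0,"ay": 0.2,"az": 0},
  {"dx": 0,"dy": 0.045,"dz": 0.003,"ax": 0,"ay": 0.2,"az": 0},
  {"dx": 0,"dy": 0.056,"dz": 0.003,"ax": 0,"ay": 0.2,"az": 0},
  {"dx": 0,"dy": 0.056,"dz": 0.003,"ax": 0,"ay": 0.2,"az": 0},
  {"dx": 0,"dy": 0.056,"dz": 0.003,"ax": 0,"ay": 0.2,"az": 0},
])

```text
t: 6.18
position: [0.5439, -0.158, 0.0736]
tcp_rot: [0.063, -0.704, 0.704, -0.064]
force: [0.6, -0.2, -0.9]
grip_width: 0.04
```

Run:
```python
from h import *
s=observe();print(s['t'],s['position'],s['force'],s['grip_width'],s['joint_pos'][6])
delta(.5428,-.1556,.028,190.55)
I=[]
for n in("side","top"):
    p,d=read_camera(n);cv2.imwrite(f"pics/{n}3f.png",p);u,v=proj(n,[[.545,-.157,.07]])[0].astype(int)
    I.append(cv2.resize(p[max(0,v-50):max(0,v-50)+100,u-50:u+50],(400,400),interpolation=2)); print(n,u-50,v-50)
cv2.imwrite("pics/j3.png",np.hstack(I))
```

```text
6.175 [ 0.54388595 -0.15801174  0.07358444] [ 0.59592191 -0.19400784 -0.85049279] 0.03998991239237851 -1.1811645096092738
d [ 0.0007  0.0456 -0.0026] a [-0.03 -0.18 -0.07]
side 295 131
top 349 168
```

View pics/j3.png

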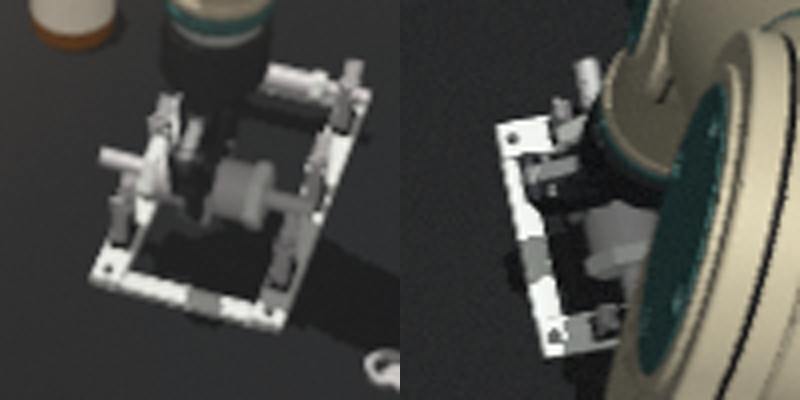

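Run:
```python
from h import *
a=np.radians(10.55);ex=np.array([np.cos(a),np.sin(a),0]);ey=np.array([-ex[1],ex[0],0]);c=np.array([.5593,-.2441,0])
print("end pred",proj("side",[np.array([.5439,-.158,.091])+.082*ex,]))
I=[]
for n,(x0,y0) in(("side",(310,130)),("top",(370,160))):
    p=cv2.imread(f"pics/{n}0.png")[y0:y0+110,x0:x0+120];k=(5 if n=="top" else 5)
    p=cv2.resize(p,None,fx=3.3,fy=3.3,interpolation=2)
    for j in(0,1):
      for sx in(-1,1):
        for sy in(-.014,.014):
            u=(proj(n,[c+ey*(.09*j+sy)+ex*.064*sx+[0,0,.067]])[0]-[x0,y0]+.5)*3.3
            cv2.circle(p,tuple(np.round(u).astype(int)),2,(0,0,255),-1)
    for sx in(-1,1):
        u=(proj(n,[c-ey*.09+ex*.082*sx+[0,0,.045]])[0]-[x0,y0]+.5)*3.3;cv2.circle(p,tuple(np.round(u).astype(int)),2,(0,255,0),-1)
    I.append(p)
cv2.imwrite("pics/chk.png",np.hstack(I))
```

```text
end pred [[319.67295273 169.8535118 ]]
```

View pics/chk.png

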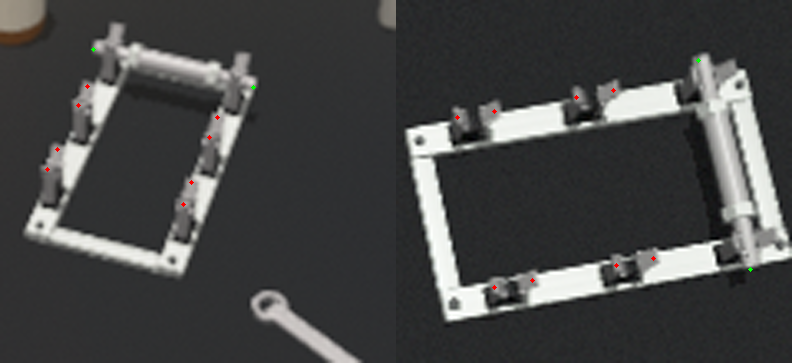

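Predicted clip tips (red) fall on the leaves in both views, and the tube end agrees within about 1.5 px. Correcting the lag overshoot, then pressing down in steps.

Emit:
carry_out([
  {"dx": 0.001,"dy": 0,"dz": -0.0025,"ax": 0,"ay": -0.2,"az": 0},
  {"dx": 0.001,"dy": 0.005,"dz": -0.0025,"ax": 0,"ay": -0.2,"az": 0},
  {"dx": 0.001,"dy": 0.01,"dz": -0.0025,"ax": 0,"ay": -0.2,"az": 0},
  {"dx": 0.001,"dy": 0.015,"dz": -0.0025,"ax": 0,"ay": -0.2,"az": 0},
  {"dx": 0.001,"dy": 0.02,"dz": -0.0025,"ax": 0,"ay": -0.2,"az": 0},
  {"dx": 0.001,"dy": 0.02,"dz": -0.0025,"ax": 0,"ay": -0.2,"az": 0},
], squeeze=120)

```text
t: 7.02
position: [0.5414, -0.1558, 0.0523]
tcp_rot: [-0.065, 0.704, -0.704, 0.065]
force: [-0.1, 0.6, -2.2]
grip_width: 0.0392
```

Run:
```python
from h import *
s=observe();print(s['t'],s['position'],s['force'],s['wrist_torque'],s['grip_width'])
delta(.5428,-.1556,.028,190.55)
```

```text
7.025 [ 0.54138066 -0.15583825  0.05226807] [-0.06153785  0.59629345 -2.1975985 ] [-0.01163896 -0.01538144 -0.03230782] 0.03919067864929637
d [-0.0015  0.0243  0.    ] a [ 0.02 -0.01  0.06]
```

Emit:
carry_out([
  {"dx": -0.001,"dy": 0.004,"dz": 0,"ax": 0,"ay": 0,"az": 0},
  {"dx": -0.001,"dy": 0.008,"dz": 0,"ax": 0,"ay": 0,"az": 0},
  {"dx": -0.001,"dy": 0.012,"dz": 0,"ax": 0,"ay": 0,"az": 0},
  {"dx": -0.001,"dy": 0.016,"dz": 0,"ax": 0,"ay": 0,"az": 0},
  {"dx": -0.001,"dy": 0.02,"dz": 0,"ax": 0,"ay": 0,"az": 0},
  {"dx": -0.001,"dy": 0.02,"dz": 0,"ax": 0,"ay": 0,"az": 0},
])

```text
t: 7.78
position: [0.5442, -0.1562, 0.0335]
tcp_rot: [0.064, -0.704, 0.704, -0.066]
force: [1.8, -1.1, 3.7]
grip_width: 0.0386
```

Run:
```python
from h import *
s=observe();print(s['t'],s['position'],s['force'],s['wrist_torque'],s['grip_width'])
delta(.5428,-.1556,.028,190.55)
```

```text
7.775 [ 0.54415133 -0.15618105  0.03349055] [ 1.75038708 -1.05677418  3.69780709] [-0.16972267 -0.33932712 -0.04931962] 0.0385916167658339
d [ 0.0012  0.0055 -0.0008] a [-0.07 -0.02 -0.16]
```

Emit:
carry_out([
  {"dx": 0,"dy": 0.003,"dz": 0,"ax": 0,"ay": 0,"az": 0},
  {"dx": 0,"dy": 0.006,"dz": 0,"ax": 0,"ay": 0,"az": 0},
  {"dx": 0,"dy": 0.007,"dz": 0,"ax": 0,"ay": 0,"az": 0},
  {"dx": 0,"dy": 0.007,"dz": 0,"ax": 0,"ay": 0,"az": 0},
])

```text
t: 8.28
position: [0.543, -0.1564, 0.0276]
tcp_rot: [0.065, -0.704, 0.704, -0.065]
force: [-2.9, -0.8, 19.0]
grip_width: 0.0391
```

Run:
```python
from h import *
s=observe();print(s['t'],s['position'],s['force'],s['wrist_torque'],s['grip_width'])
p,d=read_camera("side");x0,y0=300,130
cv2.imwrite("pics/s4.png",cv2.resize(p[y0:y0+90,x0:x0+100],(800,720),interpolation=2)[:600])
```

```text
8.275 [ 0.54297512 -0.15642633  0.02762133] [-2.9359642  -0.8462533  19.03947429] [-0.18087061  0.62691437  0.02884534] 0.039052222597737475
```

View pics/s4.png

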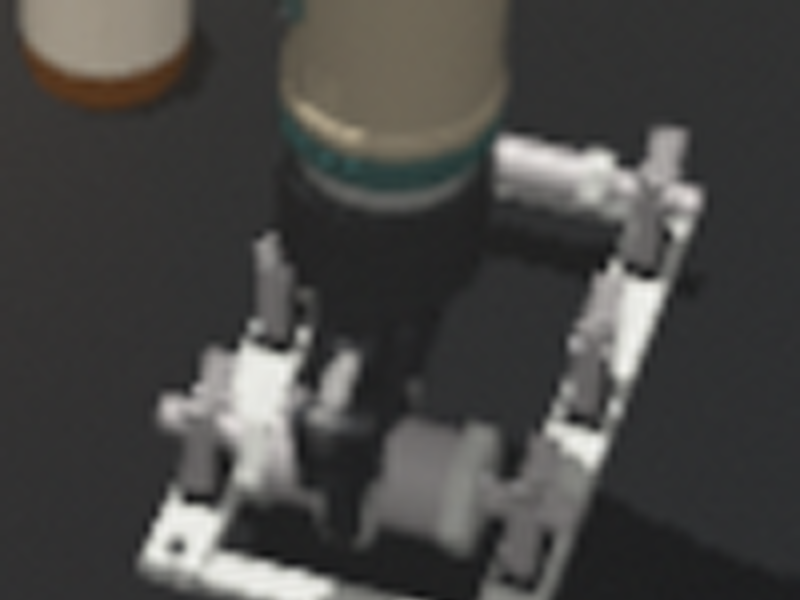

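Emit:
carry_out([
  {"dx": 0,"dy": 0.002,"dz": 0,"ax": 0,"ay": 0,"az": 0},
  {"dx": 0,"dy": 0.004,"dz": 0,"ax": 0,"ay": 0,"az": 0},
  {"dx": 0,"dy": 0.004,"dz": 0,"ax": 0,"ay": 0,"az": 0},
])

```text
t: 8.7
position: [0.543, -0.1564, 0.0273]
tcp_rot: [0.064, -0.704, 0.705, -0.065]
force: [-10.4, 0.8, 51.4]
grip_width: 0.0389
```

Run:
```python
from h import *
s=observe();print(s['t'],s['position'],s['force'],s['wrist_torque'],s['grip_width'])
```

```text
8.7 [ 0.54302434 -0.15644071  0.02726086] [-10.39877943   0.8195732   51.43789525] [ 0.30564366  2.12747037 -0.01408314] 0.03893970402806395
```

Hard stop reached at the predicted height (TCP 0.0273 m, stiff at 51 N). Release the pressure, open, and rise.

Emit:
carry_out([
  {"dx": 0,"dy": -0.005,"dz": 0,"ax": 0,"ay": 0,"az": 0},
  {"dx": 0,"dy": -0.006,"dz": 0,"ax": 0,"ay": 0,"az": 0},
])

```text
t: 8.95
position: [0.5427, -0.1565, 0.0279]
tcp_rot: [0.065, -0.704, 0.704, -0.065]
force: [0.6, -2.6, 0.7]
grip_width: 0.0389
```

Emit:
carry_out([
  {"dx": 0,"dy": 0,"dz": 0,"ax": 0,"ay": 0,"az": 0},
  {"dx": 0,"dy": 0,"dz": 0,"ax": 0,"ay": 0,"az": 0},
  {"dx": 0,"dy": 0,"dz": 0,"ax": 0,"ay": 0,"az": 0},
  {"dx": 0,"dy": 0,"dz": 0,"ax": 0,"ay": 0,"az": 0},
  {"dx": 0,"dy": -0.02,"dz": 0,"ax": 0,"ay": 0,"az": 0},
  {"dx": 0,"dy": -0.06,"dz": 0,"ax": 0,"ay": 0,"az": 0},
  {"dx": 0,"dy": -0.11,"dz": 0,"ax": 0,"ay": 0,"az": 0},
  {"dx": 0,"dy": -0.12,"dz": 0,"ax": 0,"ay": 0,"az": 0},
], hand=0.062)

```text
t: 9.95
position: [0.5448, -0.1562, 0.1511]
tcp_rot: [0.063, -0.703, 0.705, -0.067]
force: [-0.1, -0.0, -0.1]
grip_width: 0.0622
```

Run:
```python
from h import *
s=observe();print(s['t'],s['position'],s['force'],s['joint_pos'],s['grip_width'])
delta(.535,.1,.15,175);delta(.5037,.326,.15,160.3);delta(.5037,.326,.09,160.3)
```

```text
9.95 [ 0.54480044 -0.15615766  0.15108598] [-0.09273695 -0.03064619 -0.07579415] [ 0.24499174  0.60860207 -0.02346301  1.83912792  0.02109964  0.68799189
 -1.17720952] 0.062174465729609184
d [-0.0372  0.0007 -0.2536] a [-0.09 15.55 -0.34]
d [-4.780e-02  2.000e-04 -4.815e-01] a [-0.05 30.25 -0.35]
d [-0.0475  0.0602 -0.4817] a [-0.05 30.25 -0.35]
```

Emit:
carry_out([
  {"dx": -0.002,"dy": 0,"dz": -0.02,"ax": 0,"ay": 1,"az": 0},
  {"dx": -0.006,"dy": 0,"dz": -0.065,"ax": 0,"ay": 4,"az": 0},
  {"dx": -0.011,"dy": 0,"dz": -0.115,"ax": 0,"ay": 7,"az": 0},
  {"dx": -0.016,"dy": 0,"dz": -0.165,"ax": 0,"ay": 10,"az": 0},
  {"dx": -0.021,"dy": 0,"dz": -0.215,"ax": 0,"ay": 13,"az": 0},
  {"dx": -0.026,"dy": 0,"dz": -0.265,"ax": 0,"ay": 16,"az": 0},
  {"dx": -0.031,"dy": 0,"dz": -0.315,"ax": 0,"ay": 19,"az": 0},
  {"dx": -0.036,"dy": 0,"dz": -0.365,"ax": 0,"ay": 22,"az": 0},
  {"dx": -0.041,"dy": 0,"dz": -0.415,"ax": 0,"ay": 25,"az": 0},
  {"dx": -0.045,"dy": 0.01,"dz": -0.455,"ax": 0,"ay": 28,"az": 0},
  {"dx": -0.0475,"dy": 0.03,"dz": -0.4815,"ax": 0,"ay": 30.2,"az": -0.3},
  {"dx": -0.0475,"dy": 0.05,"dz": -0.4815,"ax": 0,"ay": 30.2,"az": -0.3},
])

```text
t: 11.45
position: [0.4997, 0.3297, 0.0962]
tcp_rot: [0.117, 0.697, -0.697, -0.121]
force: [0.1, -0.0, 0.3]
grip_width: 0.0617
```

Emit:
carry_out([
  {"dx": 0,"dy": 0,"dz": 0,"ax": 0,"ay": 0,"az": 0},
  {"dx": 0,"dy": 0,"dz": 0,"ax": 0,"ay": 0,"az": 0},
])

```text
t: 11.7
position: [0.5016, 0.3257, 0.098]
tcp_rot: [-0.119, -0.696, 0.697, 0.123]
force: [-0.1, -1.1, 0.9]
grip_width: 0.0621
```

Run:
```python
from h import *
s=observe();print(s['t'],s['position'],s['force'],s['joint_pos'],s['grip_width'])
delta(.5037,.326,.003,160.3)
I=[]
for n in("side","top"):
    p,d=read_camera(n);cv2.imwrite(f"pics/{n}5f.png",p)
p=cv2.imread("pics/side5f.png");I=[cv2.resize(p[y0:y0+100,x0:x0+100],(400,400),interpolation=2) for x0,y0 in((220,270),(300,125))]
cv2.imwrite("pics/j5.png",np.hstack(I))
p=cv2.imread("pics/top5f.png");cv2.imwrite("pics/t5.png",cv2.resize(p[165:265,365:500],None,fx=5.5,fy=5.5,interpolation=2))
```

```text
11.7 [0.50158131 0.32570966 0.09796994] [-0.09994022 -1.12581434  0.88097885] [-0.72921725  0.73358214  0.17395571  1.78026146 -0.19762251  0.64906037
 -2.35542786] 0.06205746470830792
d [-0.0024  0.095  -0.0012] a [-0.1  -0.    0.27]
```

View pics/j5.png

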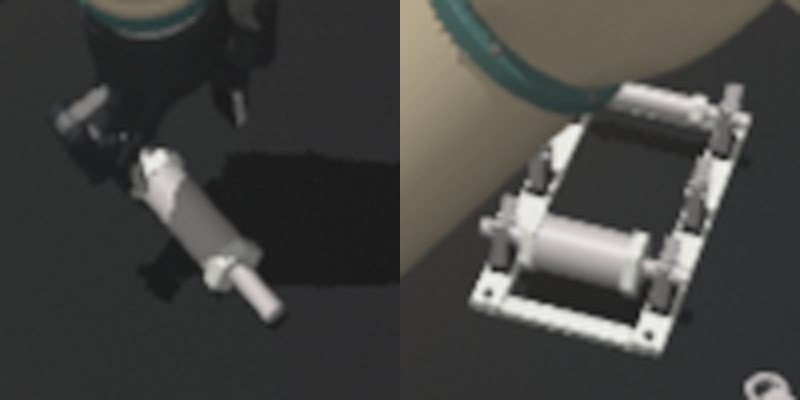

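View pics/t5.png

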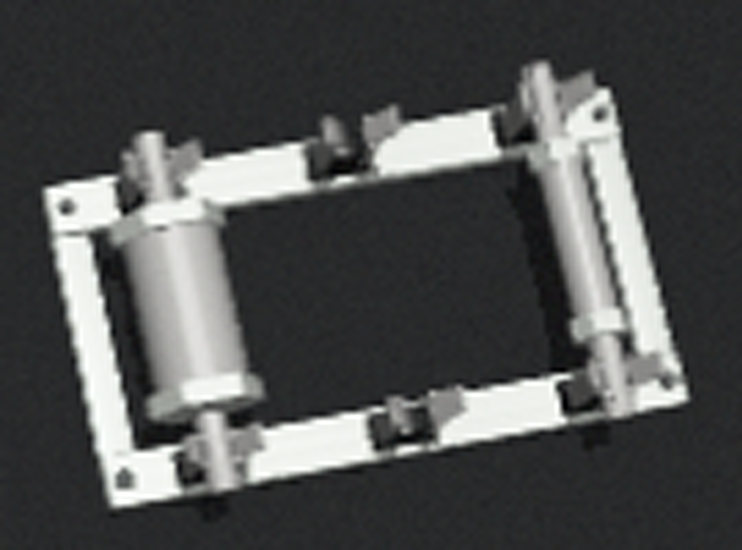

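Large seated: its ends overhang the frame the same as the fixed trap's (top crop: 37 vs 38 and 3 vs 2 enlarged px). Now descending on the medium.

Emit:
carry_out([
  {"dx": -0.002,"dy": 0.03,"dz": -0.001,"ax": 0,"ay": 0,"az": 0},
  {"dx": -0.002,"dy": 0.06,"dz": -0.001,"ax": 0,"ay": 0,"az": 0},
  {"dx": -0.002,"dy": 0.08,"dz": -0.001,"ax": 0,"ay": 0,"az": 0},
  {"dx": -0.002,"dy": 0.09,"dz": -0.001,"ax": 0,"ay": 0,"az": 0},
  {"dx": -0.002,"dy": 0.094,"dz": -0.001,"ax": 0,"ay": 0,"az": 0},
  {"dx": -0.002,"dy": 0.094,"dz": -0.001,"ax": 0,"ay": 0,"az": 0},
])

```text
t: 12.55
position: [0.5035, 0.3268, 0.0043]
tcp_rot: [0.119, 0.697, -0.697, -0.122]
force: [-0.0, -1.1, -0.0]
grip_width: 0.0621
```

Run:
```python
from h import *
s=observe();print(s['t'],s['position'],s['force'],s['grip_width'])
delta(.5037,.326,.003,160.3)
p,d=read_camera("side");x0,y0=220,270
cv2.imwrite("pics/s6.png",cv2.resize(p[y0:y0+100,x0:x0+100],(500,500),interpolation=2))
```

```text
12.55 [0.50346194 0.32683269 0.00430778] [-0.00513159 -1.14769471 -0.03173797] 0.062117147696955255
d [-0.0005  0.0013  0.0007] a [-0.04  0.04  0.26]
```

View pics/s6.png

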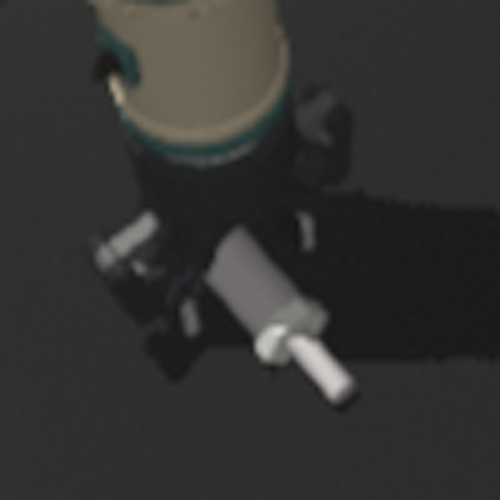

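Fingers straddle the medium body (left pad 190,315; right pad 305,230). Closing.

Emit:
carry_out([
  {"dx": 0,"dy": 0,"dz": 0,"ax": 0,"ay": 0,"az": 0},
  {"dx": 0,"dy": 0,"dz": 0,"ax": 0,"ay": 0,"az": 0},
  {"dx": 0,"dy": 0,"dz": 0,"ax": 0,"ay": 0,"az": 0},
  {"dx": 0,"dy": 0,"dz": 0,"ax": 0,"ay": 0,"az": 0},
  {"dx": 0,"dy": 0,"dz": 0,"ax": 0,"ay": 0,"az": 0},
  {"dx": 0,"dy": 0,"dz": 0,"ax": 0,"ay": 0,"az": 0},
], hand=0.018, squeeze=90)

```text
t: 13.35
position: [0.5034, 0.3269, 0.0048]
tcp_rot: [0.119, 0.697, -0.697, -0.122]
force: [-0.3, -0.8, 5.8]
grip_width: 0.0276
```

Run:
```python
from h import *
s=observe();print(s['t'],s['position'],s['force'],s['grip_width'])
delta(.5593,-.2441,.14,190.4)
```

```text
13.35 [0.50335922 0.32687961 0.00481795] [-0.32216134 -0.8341802   5.84964625] 0.027576868595865767
d [-0.2441 -0.136   0.519 ] a [  0.04 -30.06   0.26]
```

Emit:
carry_out([
  {"dx": 0,"dy": -0.02,"dz": 0,"ax": 0,"ay": 0,"az": 0},
  {"dx": 0,"dy": -0.06,"dz": 0,"ax": 0,"ay": 0,"az": 0},
  {"dx": 0,"dy": -0.1,"dz": 0,"ax": 0,"ay": 0,"az": 0},
  {"dx": -0.012,"dy": -0.136,"dz": 0.026,"ax": 0,"ay": -1.5,"az": 0},
  {"dx": -0.034,"dy": -0.136,"dz": 0.073,"ax": 0,"ay": -4,"az": 0},
  {"dx": -0.056,"dy": -0.136,"dz": 0.12,"ax": 0,"ay": -7,"az": 0},
  {"dx": -0.079,"dy": -0.136,"dz": 0.168,"ax": 0,"ay": -10,"az": 0},
  {"dx": -0.102,"dy": -0.136,"dz": 0.216,"ax": 0,"ay": -13,"az": 0},
  {"dx": -0.125,"dy": -0.136,"dz": 0.265,"ax": 0,"ay": -16,"az": 0},
  {"dx": -0.148,"dy": -0.136,"dz": 0.314,"ax": 0,"ay": -19,"az": 0},
  {"dx": -0.17,"dy": -0.136,"dz": 0.362,"ax": 0,"ay": -22,"az": 0},
  {"dx": -0.193,"dy": -0.136,"dz": 0.41,"ax": 0,"ay": -24,"az": 0},
], squeeze=120)

```text
t: 14.85
position: [0.5475, -0.1263, 0.1405]
tcp_rot: [-0.029, 0.707, -0.707, 0.026]
force: [0.3, 0.5, -1.5]
grip_width: 0.0259
```

Emit:
carry_out([
  {"dx": 0,"dy": 0,"dz": 0,"ax": 0,"ay": 0,"az": 0},
  {"dx": 0,"dy": 0,"dz": 0,"ax": 0,"ay": 0,"az": 0},
  {"dx": 0,"dy": 0,"dz": 0,"ax": 0,"ay": 0,"az": 0},
])

```text
t: 15.22
position: [0.5476, -0.1226, 0.1398]
tcp_rot: [-0.029, 0.707, -0.706, 0.026]
force: [-0.2, -0.8, -2.0]
grip_width: 0.0263
```

Run:
```python
from h import *
s=observe();print(s['t'],s['position'],s['force'],s['grip_width'])
delta(.559,-.245,.14,190.5)
```

```text
15.225 [ 0.54764936 -0.12260517  0.13979652] [-0.16497475 -0.79907883 -1.97818654] 0.02626412931588536
d [-0.0018 -0.0004  0.1229] a [ 0.11 -6.02  0.28]
```

Emit:
carry_out([
  {"dx": 0,"dy": 0,"dz": 0.03,"ax": 0,"ay": -2,"az": 0},
  {"dx": -0.001,"dy": 0,"dz": 0.07,"ax": 0,"ay": -4,"az": 0},
  {"dx": -0.002,"dy": 0,"dz": 0.11,"ax": 0,"ay": -6,"az": 0.2},
  {"dx": -0.002,"dy": 0.02,"dz": 0.123,"ax": 0,"ay": -6,"az": 0.2},
  {"dx": -0.002,"dy": 0.045,"dz": 0.123,"ax": 0,"ay": -6,"az": 0.2},
  {"dx": -0.002,"dy": 0.06,"dz": 0.123,"ax": 0,"ay": -6,"az": 0.2},
  {"dx": -0.002,"dy": 0.06,"dz": 0.123,"ax": 0,"ay": -6,"az": 0.2},
  {"dx": -0.002,"dy": 0.06,"dz": 0.123,"ax": 0,"ay": -6,"az": 0.2},
])

```text
t: 16.23
position: [0.5593, -0.2463, 0.0799]
tcp_rot: [-0.064, 0.704, -0.704, 0.064]
force: [0.9, -0.2, -2.1]
grip_width: 0.0265
```

Run:
```python
from h import *
for i in range(1):
    s=observe();print(s['t'],s['position'],s['force'],s['wrist_torque'],s['grip_width'])
delta(.559,-.245,.034,190.5)
I=[]
for n in("side","top"):
    p,d=read_camera(n);u,v=proj(n,[[.56,-.245,.06]])[0].astype(int);print(u-50,v-50)
    I.append(cv2.resize(p[v-50:v+50,u-50:u+50],(400,400),interpolation=2))
a=np.radians(190.5);q=observe()['position']
print(proj("side",[q+[np.cos(a)*k,np.sin(a)*k,.0112] for k in(-.082,.082)]))
cv2.imwrite("pics/j7.png",np.hstack(I))
```

```text
16.225 [ 0.55930657 -0.24627323  0.07985527] [ 0.93993574 -0.18307272 -2.08030845] [ 0.02143477 -0.00698114  0.05225888] 0.02645167915882409
d [ 0.      0.0459 -0.0013] a [ 0.05 -0.09  0.04]
303 114
385 163
[[329.66621482 150.52459453]
 [381.06326534 162.88809236]]
```

View pics/j7.png

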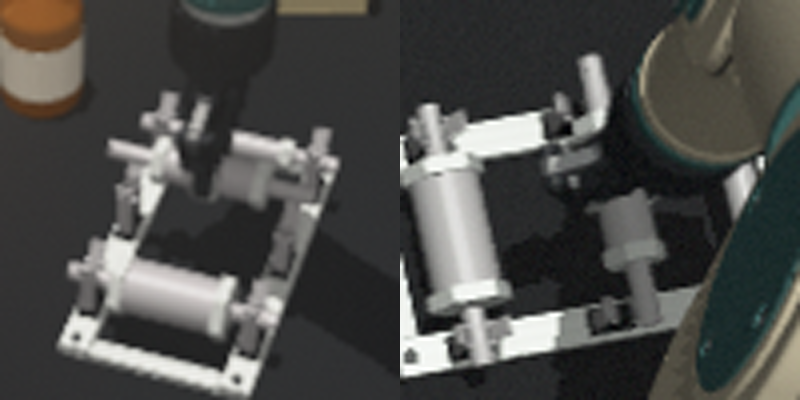

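Emit:
carry_out([
  {"dx": 0,"dy": 0.008,"dz": -0.001,"ax": 0,"ay": 0,"az": 0},
  {"dx": 0,"dy": 0.014,"dz": -0.001,"ax": 0,"ay": 0,"az": 0},
  {"dx": 0,"dy": 0.02,"dz": -0.001,"ax": 0,"ay": 0,"az": 0},
  {"dx": 0,"dy": 0.025,"dz": -0.001,"ax": 0,"ay": 0,"az": 0},
  {"dx": 0,"dy": 0.03,"dz": -0.001,"ax": 0,"ay": 0,"az": 0},
  {"dx": 0,"dy": 0.034,"dz": -0.001,"ax": 0,"ay": 0,"az": 0},
  {"dx": 0,"dy": 0.038,"dz": -0.001,"ax": 0,"ay": 0,"az": 0},
  {"dx": 0,"dy": 0.038,"dz": -0.001,"ax": 0,"ay": 0,"az": 0},
])

```text
t: 17.32
position: [0.5584, -0.2457, 0.0411]
tcp_rot: [-0.064, 0.705, -0.704, 0.063]
force: [0.3, -0.4, -1.2]
grip_width: 0.0266
```

Run:
```python
from h import *
s=observe();print(s['t'],s['position'],s['force'],s['wrist_torque'],s['grip_width'])
delta(.559,-.245,.034,190.5)
```

```text
17.325 [ 0.55837666 -0.24573296  0.04110438] [ 0.26114573 -0.41894093 -1.17760881] [ 0.01465691 -0.02023078 -0.17042926] 0.0266071872854249
d [-0.0008  0.0071 -0.0006] a [ 0.08 -0.15  0.09]
```

Emit:
carry_out([
  {"dx": 0,"dy": 0.003,"dz": 0,"ax": 0,"ay": 0,"az": 0},
  {"dx": 0,"dy": 0.006,"dz": 0,"ax": 0,"ay": 0,"az": 0},
  {"dx": 0,"dy": 0.008,"dz": 0,"ax": 0,"ay": 0,"az": 0},
  {"dx": 0,"dy": 0.008,"dz": 0,"ax": 0,"ay": 0,"az": 0},
])

```text
t: 17.82
position: [0.5588, -0.2459, 0.034]
tcp_rot: [-0.064, 0.705, -0.704, 0.063]
force: [-0.7, 0.9, 5.2]
grip_width: 0.0265
```

Emit:
carry_out([
  {"dx": 0,"dy": 0.0015,"dz": 0,"ax": 0,"ay": 0,"az": 0},
  {"dx": 0,"dy": 0.003,"dz": 0,"ax": 0,"ay": 0,"az": 0},
  {"dx": 0,"dy": 0.003,"dz": 0,"ax": 0,"ay": 0,"az": 0},
])

```text
t: 18.2
position: [0.5589, -0.2459, 0.0337]
tcp_rot: [-0.064, 0.704, -0.704, 0.064]
force: [-5.1, 3.0, 25.7]
grip_width: 0.0263
```

Emit:
carry_out([
  {"dx": 0,"dy": 0.0015,"dz": 0,"ax": 0,"ay": 0,"az": 0},
  {"dx": 0,"dy": 0.0015,"dz": 0,"ax": 0,"ay": 0,"az": 0},
])

```text
t: 18.45
position: [0.5589, -0.2459, 0.0335]
tcp_rot: [-0.064, 0.704, -0.704, 0.064]
force: [-8.3, 4.9, 35.6]
grip_width: 0.0261
```

Emit:
carry_out([
  {"dx": 0,"dy": -0.0045,"dz": 0,"ax": 0,"ay": 0,"az": 0},
  {"dx": 0,"dy": -0.005,"dz": 0,"ax": 0,"ay": 0,"az": 0},
])

```text
t: 18.7
position: [0.5585, -0.2459, 0.034]
tcp_rot: [-0.064, 0.705, -0.704, 0.063]
force: [-0.1, 0.5, 2.4]
grip_width: 0.0267
```

Emit:
carry_out([
  {"dx": 0,"dy": 0,"dz": 0,"ax": 0,"ay": 0,"az": 0},
  {"dx": 0,"dy": 0,"dz": 0,"ax": 0,"ay": 0,"az": 0},
  {"dx": 0,"dy": 0,"dz": 0,"ax": 0,"ay": 0,"az": 0},
  {"dx": 0,"dy": -0.02,"dz": 0,"ax": 0,"ay": 0,"az": 0},
  {"dx": 0,"dy": -0.06,"dz": 0,"ax": 0,"ay": 0,"az": 0},
  {"dx": 0,"dy": -0.11,"dz": 0,"ax": 0,"ay": 0,"az": 0},
  {"dx": 0,"dy": -0.13,"dz": -0.05,"ax": 0,"ay": 0,"az": 0},
  {"dx": 0,"dy": -0.13,"dz": -0.1,"ax": 0,"ay": 0,"az": 0},
  {"dx": 0,"dy": -0.13,"dz": -0.15,"ax": 0,"ay": 0,"az": 0},
  {"dx": 0,"dy": -0.13,"dz": -0.2,"ax": 0,"ay": 0,"az": 0},
  {"dx": 0,"dy": -0.13,"dz": -0.25,"ax": 0,"ay": 0,"az": 0},
  {"dx": 0,"dy": -0.13,"dz": -0.3,"ax": 0,"ay": 0,"az": 0},
], hand=0.05)

```text
t: 20.2
position: [0.5049, 0.0507, 0.1657]
tcp_rot: [-0.063, 0.705, -0.704, 0.064]
force: [0.4, 1.7, 0.2]
grip_width: 0.0504
```

Emit:
carry_out([
  {"dx": 0,"dy": 0,"dz": -0.05,"ax": 0,"ay": 0,"az": 0},
  {"dx": 0,"dy": 0,"dz": -0.1,"ax": 0,"ay": 0,"az": 0},
  {"dx": 0,"dy": 0,"dz": -0.1,"ax": 0,"ay": 0,"az": 0},
  {"dx": 0,"dy": 0,"dz": -0.1,"ax": 0,"ay": 0,"az": 0},
])

```text
t: 20.7
position: [0.4871, 0.147, 0.1652]
tcp_rot: [-0.064, 0.704, -0.704, 0.064]
force: [-0.2, -0.8, -0.7]
grip_width: 0.0498
```

Run:
```python
from h import *
s=observe();print(s['t'],s['position'],s['force'])
p,d=read_camera("top");a=cv2.resize(p[165:265,365:500],(540,400),interpolation=2)
q,e=read_camera("side");b=cv2.resize(q[130:220,310:400],(400,400),interpolation=2)
cv2.imwrite("pics/fin.png",cv2.resize(np.hstack([a,b]),(800,340)))
A=np.radians(10.55);ex=np.array([np.cos(A),np.sin(A),0]);ey=np.array([-ex[1],ex[0],0]);c=np.array([.5594,-.2449,0])
for n,D in(("top",d),("side",e)):
    v,u=np.where(D>0);C,r=ray(n,np.c_[u,v]);W=C+r*D[v,u][:,None]
    for j,nm in((-1,"fix"),(0,"med"),(1,"large")):
        L=(W-c)@np.c_[ex,ey];L[:,1]-=.09*j
        o=[]
        for lo,hi in((-.082,-.072),(-.030,.030),(.072,.082)):
            k=(L[:,0]>lo)&(L[:,0]<hi)&(abs(L[:,1])<.006)&(W[:,2]>.03);o.append((k.sum(),np.percentile(W[k,2],80).round(4) if k.sum() else None, np.median(L[k,1]).round(4) if k.sum() else None))
        print(n,nm,o)
```

```text
20.7 [0.48711487 0.14698787 0.16520225] [-0.20542082 -0.80228828 -0.67623001]
top fix [(np.int64(22), np.float64(0.0535), np.float64(0.002)), (np.int64(124), np.float64(0.0573), np.float64(0.0009)), (np.int64(20), np.float64(0.0536), np.float64(-0.0002))]
top med [(np.int64(20), np.float64(0.0532), np.float64(0.0015)), (np.int64(119), np.float64(0.062), np.float64(0.0002)), (np.int64(19), np.float64(0.0534), np.float64(0.0011))]
top large [(np.int64(24), np.float64(0.0536), np.float64(-0.0001)), (np.int64(122), np.float64(0.0684), np.float64(0.0002)), (np.int64(19), np.float64(0.0534), np.float64(0.0001))]
side fix [(np.int64(13), np.float64(0.0529), np.float64(0.0028)), (np.int64(64), np.float64(0.0565), np.float64(0.0018)), (np.int64(10), np.float64(0.0513), np.float64(0.0026))]
side med [(np.int64(16), np.float64(0.0519), np.float64(0.0022)), (np.int64(63), np.float64(0.0621), np.float64(0.0012)), (np.int64(10), np.float64(0.0523), np.float64(0.0033))]
side large [(np.int64(12), np.float64(0.0534), np.float64(0.0028)), (np.int64(64), np.float64(0.0684), np.float64(0.0007)), (np.int64(0), None, None)]
```

View pics/fin.png

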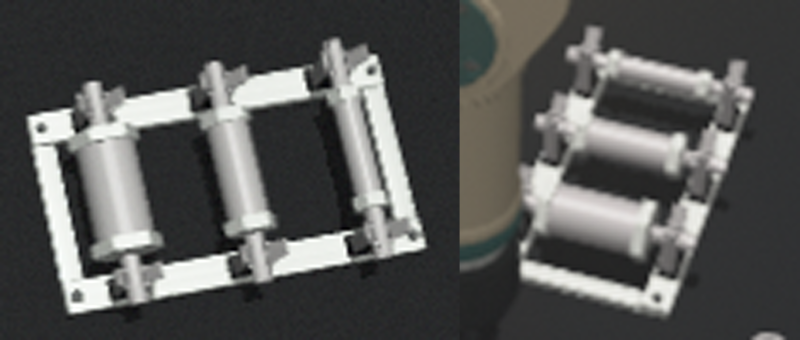

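The picture shows large, medium and fixed trap in order (top view, bodies at 115,190 / 235,165 / 360,150). In the top view all six tube tops read 53.2–53.6 mm, the same as the fixed trap, so both tubes of each are home. The robot is clear.

```bash
python3 -c "
from cell import *
print(sign_off())"
```

```text
the job is handed in; nothing more can be done
None
```

Both loose traps are clipped in and the job is handed in at about 21 s of the 64 s allowed. The fattest trap is in the empty end place and the middle-sized one is in the middle. Each was pressed straight down to a hard stop at the height I had worked out, then released.

**Last checks:**
- **Seating:** in the top camera's depth, the tube tops of both new traps read 53.2–53.6 mm, the same as the fixed trap's 53.5 mm. The side camera read 51.3–53.4 mm where it could see. It had no reading for one tube of the fat trap because the arm blocked the view.
- **Centring:** the fat trap's overhang past the frame matched the fixed trap's to within about 0.5 mm. I did not measure the middle trap's overhang, but it looks the same in the final picture.
- **Forces:** the highest wrist reading I saw was about 51 N up (about 52 N in all), on the fat trap at its stop. The middle trap reached about 36 N up. Both are well below the 120 N limit.

My first move call was refused for missing keys and nothing moved. The two cameras disagreed by about 2 mm, so I used a compromise between them.

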